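# Dry-fit a porcelain knife handle, then hold it hole-up for the cement

## Task

The white porcelain handle in the wire rest has a blind hole in one end only, and both ends look alike: find the hole by feel on the knife tang that sticks out of the wooden clamp, turning the handle round if the first end is stopped, and slide the handle gently on until it sits home against the knife's shoulder. Then draw it off again and turn it so that the hole faces straight up, ready for cement, and finish while still holding it in the gripper like that, upright, still and at least a hand's breadth (10 cm) clear above the bench. Do not ram the handle or drop it, and leave the bottle, the jar, the dish and the stick where they are.

Things in the scene. Friction and masses are not known exactly. Their poses are not given: they have to be found in the camera images.
- handle: Loose white porcelain rod, slightly barrel-shaped: 90 mm long, 24 mm thick amid, 22 mm near the ends, about 85 g. Origin: its centre; x axis along its length. One end, not told which, has a blind round hole 10.5 mm wide, 40 mm deep on the axis; the other is closed but outwardly alike. Try them on the tang to find out. Starts lying level in the rest, centre 55 mm above the bench.
- rest: Fixed: wooden foot 104 x 50 x 12 mm with two V forks of thin steel wire 34 mm either side of its centre along its x axis. They carry the handle level along that axis, its axis 55 mm above the bench, either way round; between the forks 62 mm are free; the wire tips end level with the handle's axis, 23 mm to either side. Origin: centre of the foot's underside.
- clamp: Fixed wooden screw clamp (foot 120 x 74 x 18 mm, jaws 43 mm wide, 76 mm high) holding a table-knife blade. Origin: under its middle; x axis level along the knife. The tang sticks out level on its -x side, 60 mm above the bench; the blade on its +x side to 133 mm from the origin. The foot's front edge is 50 mm in -x from the origin; beyond it the bench is bare under the tang.
- shoulder (a point): Centre of the knife's shoulder, the flat round face (21 mm wide) against which the handle's end sits when home; 60 mm above the bench, 45 mm in -x from the clamp's origin; axes as the clamp's, the tang points along -x. Home, the handle's centre is 45 mm from here along -x; with its closed end it is stopped by the tang's tip at 80 mm.
- tang_tip (a point): Tip of the tang, a fixed round steel pin 7.2 mm thick and 35 mm long, its last 7 mm tapering to 3.2 mm, on the level axis through the shoulder.
- oil_bottle: Bystander: brown glass bottle with a black cap, 52 mm wide, 89 mm high, standing on the bench. Origin: centre of its underside.
- blue_jar: Bystander: small blue jar with a white cap, 45 mm wide, 70 mm high, standing on the bench. Origin: centre of its underside.
- paint_dish: Bystander: small round open paint dish, 49 mm wide, 20 mm high. Origin: centre of its underside.
- stick: Bystander: turned wooden burnishing stick, 157 mm long, 17 mm thick, lying on the bench. Origin: under its middle.

How it is judged (in metres and radians):
On the way, in this order (a step that is already met when the one before it is completed fails the run):
1. the handle is slid home on the tang, its hole end against the shoulder (x of handle in the frame of shoulder between -0.049 and -0.04 m and y of handle in the frame of shoulder between -0.008 and 0.008 m and z of handle in the frame of shoulder between -0.008 and 0.008 m and angle between the x axis of handle and the x axis of clamp, either way round below 0.15 rad), for 0.2 s.
2. the handle is drawn off the tang again (distance between handle and shoulder above 0.085 m), for 0.1 s.
At the end, for the whole second after the job is handed in: The gripper holds the handle still (below 20 mm/s and 0.15 rad/s), its hole facing up within 17 degrees (0.3 rad), its centre more than 140 mm above the bench, touching neither the rest nor the clamp (angle between handle's own x axis and vertical below 0.3 rad and height (world z) of handle above 0.14 m and contact force between the fingers and handle above 1 N and contact force between handle and rest below 0.05 N and contact force between handle and clamp below 0.05 N and linear speed of handle below 0.02 m/s and angular speed of handle below 0.15 rad/s); the arm keeps its last pose, push and grip.
It fails at once if the handle is rammed against the knife or the clamp (more than 45 N) (contact force between handle and clamp above 45 N).
It fails at once if the handle falls off the bench (height (world z) of handle below -0.02 m).
It fails at once if the handle is dropped (moves faster than 1 m/s with no finger on it) (linear speed of handle above 1 m/s and contact force between the fingers and handle below 0.01 N).
It fails at once if a bystander is moved by more than 20 mm (distance of any of oil_bottle, blue_jar, paint_dish, stick from where it was at the start of the episode above 0.02 m).
It also fails if it takes over 67 s, if anything falls off the work surface, if the arm or the gripper's body presses on something with over 40 N, if the wrist force passes 120 N, or if a joint passes its speed limit or range.

## Robot

A 7-joint arm with a two-finger parallel gripper is mounted at the origin on a cart in front of the work surface, level with it; the furniture and walls round the work are solid. World frame = base frame: x ahead of the robot, y to its left, z up, the work surface at z = 0. Lengths are in m, angles in degrees, forces in N, time in s.
With the tool pointing down it reaches from about 0.425 to 0.875 m from the base axis. Payload 4.7 kg.
Tool frame: the origin (TCP) lies on the mounting face of the last link; the fingertips stand 182 mm ahead of it and the grasp point (between the pads) lies 164 mm ahead of it; z points along the fingers, y is the line along which they close (so a half turn about z gives the same grasp; the last joint's range is limited). The gripper opens to 87 mm and grips with 3 to 60 N. Pads are 19 mm wide; open, the fingers measure 117 mm over their backs; the gripper's body (75 mm by 190 mm) begins 51 mm behind the grasp point.
Start: joints at [-70.239, 18.392, -4.016, 83.108, 1.295, 78.541, -3.26], TCP at [0.211, 0.615, 0.405] pointing down, gripper open.
Joint ranges: [-163.93, 163.93], [-17.29, 119.83], [-79.2, 71.16], [3.27, 140.29], [-89.18, 269.18], [5.43, 117.66], [-154.24, 154.24]. Speed limits (degrees/s): [147.25, 147.25, 180, 180, 180, 180, 180].

## Interface

Orientations are given as [roll, pitch, yaw] about the fixed x, y, z axes, in that order (R = Rz(yaw) Ry(pitch) Rx(roll)).
In Python, from cell import env gives the robot as it stands.
- The arm moves only by the tool servo_tool, never from a script. Its argument "plan" is a list of rows, each an object with "xyz": the shift along the tool's x, y, z in cm, a list of three; "twist": the turn, a rotation vector about the tool's x, y, z in degrees, a list of three; "jaw": the closure, from 0 (fully open) to 1 (shut). In form: [{"xyz": [x, y, z], "twist": [wx, wy, wz], "jaw": jaw}, ...]. A call has 1 to 10 rows; each row is the pose to reach, as a shift and turn from the pose commanded when the call began, along the tool's axes at that moment; what a row does not reach only later rows make up. A row lasts 1/12 s, in which the tool goes at most 41.7 mm and 7.16 degrees, less where a joint would pass 70% of its speed; a pose out of reach is approached as far as the arm can. A call with a gripper value outside its range is refused whole. The fingers move at their own pace and stop on an object; "newtons" is the grip in N (left out, the last holds). Time passes only in rows, so rows that repeat a pose let the fingers close. It gives the time, the measured TCP pose, the force, the opening and the grip force at its end, in the units of the state.
- env.get_obs(): the state, without advancing time (a new reading comes with each control period).
- env.read_camera(name): name is "side" or "top" or "wrist"; returns a dict with "img" (420x560x3 uint8, red, green, blue), "camera_matrix" (3x3 intrinsics, pixels), "R" (3x3) and "t" (3): a world point X has camera coordinates R X + t. Camera axes: x right, y down, z forward; pixel columns grow to the right and rows downward; lengths in m; the calibration is good to about 2 mm. The wrist camera is an equidistant fisheye: a pixel r from the principal point sees the ray r / f radians off the axis. A picture is of the moment at which its call begins. There is no depth.
- env.sign_off(): hands the job in; it is judged then, once.
The state is a dict: "time_s": time; "qpos": joint angles; "joint_velocities": joint speeds; "effort": joint torques, N m; "tool_pos": TCP position; "tool_rot": TCP orientation; "force": force on the tool from outside, world axes, zero at the start; "wrist_torque": the same for the moment, N m; "grip_width": finger opening in m; "grasp_force": force on a finger pad.
Only numpy, scipy, OpenCV 4.12 (cv2) and the standard library are available. Lean on these libraries where they do the work, as an engineer would, in place of code of your own. Each camera call takes 0.05 s, during which the arm holds its last target. There are 200 camera calls.

## Working session

There is one attempt and no reset: what is moved stays moved. The work goes in short steps, Python scripts to look and compute and a tool call to move; the robot and the scene stay as the last step left them, time stands still between calls to the robot, and variables do not carry over. Pictures are saved under pics/ and viewed, at most 10 in all, crops included, and the job is handed in when it is done.

Besides the shell and the picture viewer there is one more tool, called after "Request:" as name([rows], argument=value, ...), one row to a line, values as JSON. servo_tool: Moves the arm, as the interface text tells. Its arguments: {"type":"object","properties":{"plan":{"type":"array","items":{"type":"object","properties":{"xyz":{"type":"array","items":{"type":"number"}},"twist":{"type":"array","items":{"type":"number"}},"jaw":{"type":"number"}}}},"newtons":{"type":"number"}},"required":["plan"]}

```bash
ls; mkdir -p pics; python3 - <<'E'
from cell import env
import cv2,pickle
o=env.get_obs();print({k:o[k] for k in('time_s','tool_pos','tool_rot','grip_width','force')})
d={}
for n in('side','top'):
    c=env.read_camera(n);d[n]=c
    cv2.imwrite(f'pics/{n}0.png',c['img'][:,:,::-1]);print(n,c['camera_matrix'].round(1).tolist(),c['R'].round(3).tolist(),c['t'].round(3).tolist())
pickle.dump(d,open('c0.pkl','wb'))
E
```

```text
pics
{'time_s': 0.0, 'tool_pos': array([0.21109397, 0.61453299, 0.40362851]), 'tool_rot': array([-1.79887377e+02,  6.49545296e-03,  1.61048359e+02]), 'grip_width': 0.08683125588930081, 'force': array([ 0.91327843, -0.19404033,  0.73903256])}
side [[493.2, 0.0, 282.1], [0.0, 493.2, 218.1], [0.0, 0.0, 1.0]] [[0.981, -0.195, 0.016], [-0.09, -0.522, -0.848], [0.174, 0.83, -0.53]] [-0.588, 0.059, 0.917]
top [[477.7, 0.0, 272.0], [0.0, 477.7, 215.8], [0.0, 0.0, 1.0]] [[0.005, -1.0, 0.021], [-0.987, -0.008, -0.16], [0.16, -0.02, -0.987]] [-0.074, 0.599, 0.871]
```

View pics/top0.png

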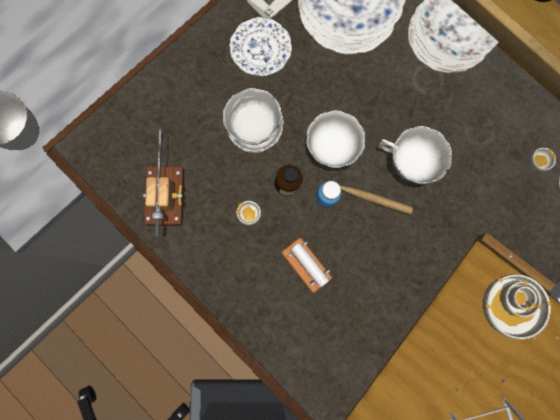

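View pics/side0.png

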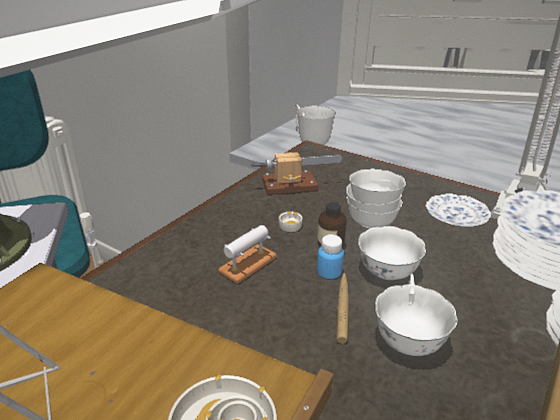

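The top view shows the handle around (309,265), running from (293,246) to (326,285). The clamp is at (160,193), with its tang pointing down to about (157,233) and the blade up to (160,130). I'll crop closer.

```bash
python3 - <<'E'
import cv2,pickle,numpy as np
d=pickle.load(open('c0.pkl','rb'))
t=d['top']['img'][:,:,::-1];s=d['side']['img'][:,:,::-1]
def cr(i,x,y,w,h,k): return cv2.resize(i[y:y+h,x:x+w],None,fx=k,fy=k,interpolation=cv2.INTER_CUBIC)
a=np.hstack([cr(t,130,120,60,120,5)[:,:300],cr(t,270,225,80,80,6)[:,:480][:480]][0:1])
b=cr(t,280,230,60,60,5); c=cr(s,215,140,135,60,4)
can=np.zeros((600,800,3),np.uint8)
can[:600,:300]=a; can[:300,310:610]=b
c=cr(s,240,140,120,60,4); can[310:550,310:790]=c
cv2.imwrite('pics/cr0.png',can)
E
```

```text
(no output)
```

View pics/cr0.png

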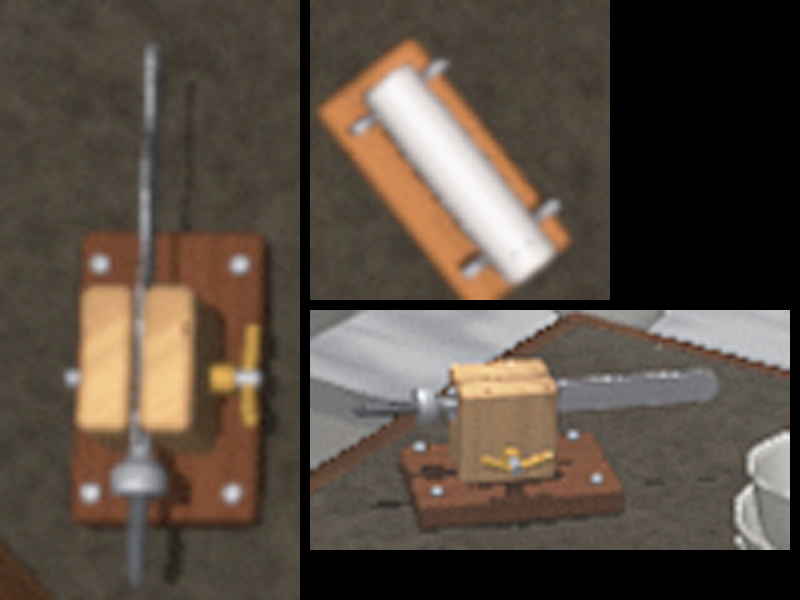

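Crop (5x top, 4x side): tang tip at top px (157.2,236.4), shoulder (157.6,218.4), blade tip (160.2,129), handle ends (295.6,246.6) and (325,284). In the side view the tang tip is at (251.7,165.2).

```bash
cat > h.py <<'E'
import numpy as np, cv2
from scipy.spatial.transform import Rotation as Ro
def ray(c,px,fish=False):
    K=c['camera_matrix'];v=np.array([(px[0]-K[0,2])/K[0,0],(px[1]-K[1,2])/K[1,1]])
    if fish:
        r=np.hypot(*v);d=np.r_[v/r*np.sin(r),np.cos(r)]
    else: d=np.r_[v,1]
    R=np.array(c['R']);return -R.T@np.array(c['t']),R.T@d
def atz(c,px,z,fish=False):
    o,d=ray(c,px,fish);return o+d*(z-o[2])/d[2]
def tri(*cp):
    A=0;b=0
    for c,px,f in cp:
        o,d=ray(c,px,f);d=d/np.linalg.norm(d);P=np.eye(3)-np.outer(d,d);A=A+P;b=b+P@o
    return np.linalg.solve(A,b)
def proj(c,X): 
    p=c['camera_matrix']@(np.array(c['R'])@X+c['t']);return p[:2]/p[2]
def tool(o): return np.array(o['tool_pos']),Ro.from_euler('xyz',o['tool_rot'],degrees=True).as_matrix()
E
python3 - <<'E'
import pickle;from h import *
d=pickle.load(open('c0.pkl','rb'));t,s=d['top'],d['side']
sh=atz(t,(157.6,218.4),.06);tip=atz(t,(157.2,236.4),.06);bl=atz(t,(160.2,129),.06)
print(sh,tip,bl,np.linalg.norm(sh-tip),np.linalg.norm(sh-bl))
print('tri',tri((t,(157.2,236.4),0),(s,(251.7,165.2),0)),tri((t,(157.6,218.4),0),(s,(266.2,163),0)))
a=atz(t,(295.6,246.6),.055);b=atz(t,(325,284),.055);print(a,b,np.linalg.norm(a-b),(a+b)/2,np.degrees(np.arctan2(*(b-a)[1::-1])))
from cell import env
for n,p in(('tip',tip),('h',a)):print(proj(s,p))
for p in [(248,212),(289,180),(330,193),(410,210)]:print(p,atz(t,p,.03)[:2])
E
```

```text
[0.59072376 0.14697998 0.06      ] [0.55648986 0.14625262 0.06      ] [0.76713476 0.14953797 0.06      ] 0.03424162931484684 0.17642954607056052
tri [0.55751144 0.14621175 0.05987497] [0.59088641 0.14634191 0.06269178]
[ 0.53958854 -0.11447298  0.055     ] [ 0.46970788 -0.16943076  0.055     ] 0.08890254911528328 [ 0.50464821 -0.14195187  0.055     ] -141.816649300917
[250.79789162 165.22732648]
[262.18167553 231.18180646]
(248, 212) [ 0.60956328 -0.02272314]
(289, 180) [ 0.67490475 -0.10346475]
(330, 193) [ 0.64924451 -0.18496816]
(410, 210) [ 0.61634558 -0.34348972]
```

```bash
cat >> h.py <<'E'
def R_down(yaw): return Ro.from_euler('xyz',[180,0,yaw],degrees=True).as_matrix()
def delta(p,R):
    from cell import env
    o=env.get_obs();p0,R0=tool(o)
    tw=Ro.from_matrix(R0.T@R).as_rotvec(degrees=True)
    print('t',round(o['time_s'],2),'pos',p0.round(4),'rot',np.round(o['tool_rot'],2),'q7',round(o['qpos'][6],1),'w',round(o['grip_width'],4),'F',o['force'].round(1))
    print('xyz cm',(R0.T@(np.array(p)-p0)*100).round(2).tolist(),'twist',tw.round(2).tolist(),'|tw|',np.linalg.norm(tw).round(1))
E
python3 -c "
from h import *
delta([.5046,-.142,.33],R_down(38.2))"
```

```text
t 0.1 pos [0.2111 0.6146 0.4038] rot [-179.9     0.    161.04] q7 -3.3 w 0.0871 F [ 0.7 -0.2  0.5]
xyz cm [-52.33, -62.01, 7.49] twist [-0.05, 0.11, 122.84] |tw| 122.8
```

Request:
servo_tool([
  {"xyz": [-10,-12,0],"twist": [0,0,30],"jaw": 0},
  {"xyz": [-26,-31,4],"twist": [0,0,60],"jaw": 0},
  {"xyz": [-26,-31,4],"twist": [0,0,60],"jaw": 0},
  {"xyz": [-26,-31,4],"twist": [0,0,60],"jaw": 0},
  {"xyz": [-26,-31,4],"twist": [0,0,60],"jaw": 0},
  {"xyz": [-26,-31,4],"twist": [0,0,60],"jaw": 0},
  {"xyz": [-26,-31,4],"twist": [0,0,60],"jaw": 0},
  {"xyz": [-26,-31,4],"twist": [0,0,60],"jaw": 0},
  {"xyz": [-26,-31,4],"twist": [0,0,60],"jaw": 0},
  {"xyz": [-26,-31,4],"twist": [0,0,60],"jaw": 0},
], newtons=30)

```text
time_s: 0.93
tool_pos: [0.357, 0.2336, 0.3642]
tool_rot: [-180.0, 0.0, 100.8]
force: [0.1, -0.3, 0.4]
grip_width: 0.0872
grasp_force: 0.0
```

```bash
python3 -c "
from h import *
delta([.5046,-.142,.33],R_down(38.2))"
```

```text
t 0.93 pos [0.357  0.2336 0.3642] rot [-1.7997e+02  3.0000e-02  1.0079e+02] q7 -28.1 w 0.0872 F [ 0.1 -0.3  0.4]
xyz cm [-39.66, 7.47, 3.43] twist [-0.01, 0.05, 62.59] |tw| 62.6
```

Request:
servo_tool([
  {"xyz": [-39.7,7.5,3.4],"twist": [0,0,62.6],"jaw": 0},
  {"xyz": [-39.7,7.5,3.4],"twist": [0,0,62.6],"jaw": 0},
  {"xyz": [-39.7,7.5,3.4],"twist": [0,0,62.6],"jaw": 0},
  {"xyz": [-39.7,7.5,3.4],"twist": [0,0,62.6],"jaw": 0},
  {"xyz": [-39.7,7.5,3.4],"twist": [0,0,62.6],"jaw": 0},
  {"xyz": [-39.7,7.5,3.4],"twist": [0,0,62.6],"jaw": 0},
  {"xyz": [-39.7,7.5,3.4],"twist": [0,0,62.6],"jaw": 0},
  {"xyz": [-39.7,7.5,3.4],"twist": [0,0,62.6],"jaw": 0},
  {"xyz": [-39.7,7.5,3.4],"twist": [0,0,62.6],"jaw": 0},
  {"xyz": [-39.7,7.5,3.4],"twist": [0,0,62.6],"jaw": 0},
])

```text
time_s: 1.77
tool_pos: [0.5062, -0.1418, 0.3307]
tool_rot: [179.9, 0.0, 38.1]
force: [-1.1, 0.6, -0.1]
grip_width: 0.0873
grasp_force: 0.0
```

```bash
python3 - <<'E'
from h import *
from cell import env
import pickle
c=env.read_camera('wrist');pickle.dump((c,env.get_obs()),open('w1.pkl','wb'))
cv2.imwrite('pics/w1.png',c['img'][:,:,::-1]);print(c['camera_matrix'],np.array(c['R']).round(3),c['t'])
delta([.5046,-.142,.219],R_down(38.2))
E
```

```text
[[325.1922621    0.         279.22685352]
 [  0.         325.1922621  215.55186885]
 [  0.           0.           1.        ]] [[ 0.617 -0.787  0.001]
 [-0.756 -0.593  0.277]
 [-0.217 -0.172 -0.961]] [-0.42475281  0.28489624  0.40532984]
t 1.82 pos [ 0.5069 -0.1466  0.3306] rot [1.7964e+02 1.4000e-01 3.7950e+01] q7 -34.3 w 0.0873 F [ 2.1 -4.7  0.9]
xyz cm [0.13, -0.57, 11.15] twist [0.36, 0.15, -0.25] |tw| 0.5
```

View pics/w1.png

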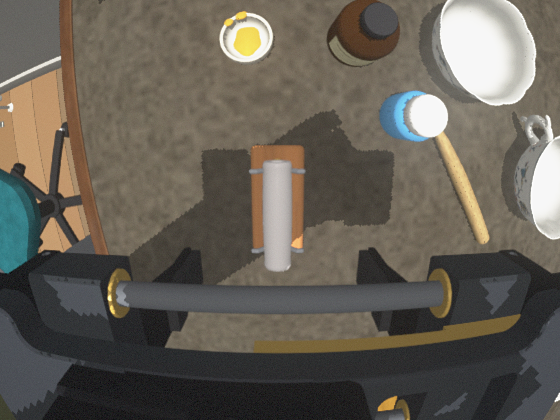

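The wrist view shows the handle from (277,163) to (278,268), lying between the fingers. The bottle, jar, dish and stick are clear.

```bash
python3 - <<'E'
from h import *
import pickle
c,o=pickle.load(open('w1.pkl','rb'))
a=atz(c,(277,162.5),.055,1);b=atz(c,(278,268.5),.055,1)
print(a,b,np.linalg.norm(a-b),(a+b)/2,np.degrees(np.arctan2(*(a-b)[1::-1])))
delta([.5046,-.142,.219],R_down(38.2))
E
```

```text
[ 0.54096627 -0.11321828  0.055     ] [ 0.46947525 -0.17016839  0.055     ] 0.09140175149690365 [ 0.50522076 -0.14169333  0.055     ] 38.541005452945804
t 1.82 pos [ 0.5069 -0.1466  0.3306] rot [1.7964e+02 1.4000e-01 3.7950e+01] q7 -34.3 w 0.0873 F [ 2.1 -4.7  0.9]
xyz cm [0.13, -0.57, 11.15] twist [0.36, 0.15, -0.25] |tw| 0.5
```

Request:
servo_tool([
  {"xyz": [0,0,0],"twist": [0,0,0],"jaw": 0},
  {"xyz": [0,0,0],"twist": [0,0,0],"jaw": 0},
  {"xyz": [0,0,3],"twist": [0,0,0],"jaw": 0},
  {"xyz": [0,0,6],"twist": [0,0,0],"jaw": 0},
  {"xyz": [0,0,9],"twist": [0,0,0],"jaw": 0},
  {"xyz": [0,0,11],"twist": [0,0,0],"jaw": 0},
  {"xyz": [0,0,11],"twist": [0,0,0],"jaw": 0},
  {"xyz": [0,0,11],"twist": [0,0,0],"jaw": 0},
  {"xyz": [0,0,11],"twist": [0,0,0],"jaw": 0.3},
  {"xyz": [0,0,11],"twist": [0,0,0],"jaw": 0.5},
])

```text
time_s: 2.65
tool_pos: [0.507, -0.1378, 0.2226]
tool_rot: [179.9, -0.2, 38.5]
force: [-0.4, -0.4, 0.7]
grip_width: 0.0803
grasp_force: 0.0
```

```bash
python3 - <<'E'
from h import *
delta([.505,-.142,.219],R_down(38.3))
E
```

```text
t 2.65 pos [ 0.507  -0.1378  0.2226] rot [ 1.799e+02 -1.700e-01  3.851e+01] q7 -28.8 w 0.0803 F [-0.4 -0.4  0.7]
xyz cm [-0.42, 0.21, 0.36] twist [0.1, -0.17, 0.21] |tw| 0.3
```

Request:
servo_tool([
  {"xyz": [0,0,0],"twist": [0,0,0],"jaw": 0.5},
  {"xyz": [0,0,0],"twist": [0,0,0],"jaw": 0.5},
  {"xyz": [0,0,0],"twist": [0,0,0],"jaw": 0.5},
  {"xyz": [0,0,0],"twist": [0,0,0],"jaw": 0.5},
])

```text
time_s: 2.98
tool_pos: [0.5062, -0.1381, 0.2212]
tool_rot: [180.0, -0.0, 38.4]
force: [0.2, -0.8, -0.1]
grip_width: 0.0549
grasp_force: 0.0
```

```bash
python3 - <<'E'
from h import *
delta([.505,-.142,.219],R_down(38.3))
E
```

```text
t 2.98 pos [ 0.5062 -0.1381  0.2212] rot [ 1.7998e+02 -5.0000e-02  3.8450e+01] q7 -28.8 w 0.0549 F [ 0.2 -0.8 -0.1]
xyz cm [-0.33, 0.23, 0.22] twist [0.02, -0.05, 0.15] |tw| 0.2
```

Correct by the residual, then close.

Request:
servo_tool([
  {"xyz": [-0.3,0.2,0.2],"twist": [0,0,0],"jaw": 0.5},
  {"xyz": [-0.3,0.2,0.2],"twist": [0,0,0],"jaw": 0.5},
  {"xyz": [-0.3,0.2,0.2],"twist": [0,0,0],"jaw": 0.6},
  {"xyz": [-0.3,0.2,0.2],"twist": [0,0,0],"jaw": 0.7},
  {"xyz": [-0.3,0.2,0.2],"twist": [0,0,0],"jaw": 0.8},
  {"xyz": [-0.3,0.2,0.2],"twist": [0,0,0],"jaw": 1},
  {"xyz": [-0.3,0.2,0.2],"twist": [0,0,0],"jaw": 1},
  {"xyz": [-0.3,0.2,0.2],"twist": [0,0,0],"jaw": 1},
  {"xyz": [-0.3,0.2,0.2],"twist": [0,0,0],"jaw": 1},
  {"xyz": [-0.3,0.2,0.2],"twist": [0,0,0],"jaw": 1},
], newtons=35)

```text
time_s: 3.82
tool_pos: [0.5048, -0.1414, 0.2187]
tool_rot: [-180.0, 0.0, 38.5]
force: [-0.4, 0.8, 0.9]
grip_width: 0.0233
grasp_force: 35.0
```

```bash
python3 - <<'E'
from h import *
delta([.505,-.142,.219],R_down(38.3))
E
```

```text
t 3.82 pos [ 0.5048 -0.1414  0.2187] rot [-179.96    0.     38.45] q7 -28.3 w 0.0233 F [-0.4  0.8  0.9]
xyz cm [-0.03, 0.06, -0.03] twist [-0.04, 0.0, 0.15] |tw| 0.2
```

Request:
servo_tool([
  {"xyz": [0,0,-2],"twist": [0,0,0],"jaw": 1},
  {"xyz": [0,0,-5],"twist": [0,0,0],"jaw": 1},
  {"xyz": [0,0,-8],"twist": [0,0,0],"jaw": 1},
  {"xyz": [0,0,-10],"twist": [0,0,0],"jaw": 1},
  {"xyz": [0,0,-10],"twist": [0,0,0],"jaw": 1},
  {"xyz": [0,0,-10],"twist": [0,0,0],"jaw": 1},
])

```text
time_s: 4.32
tool_pos: [0.5053, -0.1418, 0.3197]
tool_rot: [179.9, -0.1, 38.5]
force: [-0.1, 1.1, -1.2]
grip_width: 0.0228
grasp_force: 35.0
```

```bash
python3 - <<'E'
from h import *
delta([.470,.145,.32],R_down(.8))
E
```

```text
t 4.32 pos [ 0.5053 -0.1418  0.3197] rot [ 1.799e+02 -1.400e-01  3.845e+01] q7 -33.7 w 0.0228 F [-0.1  1.1 -1.2]
xyz cm [15.07, -24.66, -0.04] twist [0.05, -0.16, 37.65] |tw| 37.7
```

Request:
servo_tool([
  {"xyz": [2,-3.3,0],"twist": [0,0,5],"jaw": 1},
  {"xyz": [4.5,-7.4,0],"twist": [0,0,11],"jaw": 1},
  {"xyz": [7,-11.5,0],"twist": [0,0,18],"jaw": 1},
  {"xyz": [9.5,-15.5,0],"twist": [0,0,25],"jaw": 1},
  {"xyz": [12,-19.6,0],"twist": [0,0,31],"jaw": 1},
  {"xyz": [14,-23,0],"twist": [0,0,35],"jaw": 1},
  {"xyz": [15,-24.6,0],"twist": [0,0,37.6],"jaw": 1},
  {"xyz": [15,-24.6,0],"twist": [0,0,37.6],"jaw": 1},
  {"xyz": [15,-24.6,0],"twist": [0,0,37.6],"jaw": 1},
  {"xyz": [15,-24.6,0],"twist": [0,0,37.6],"jaw": 1},
])

```text
time_s: 5.15
tool_pos: [0.4684, 0.1462, 0.3169]
tool_rot: [179.9, 0.2, 1.1]
force: [-0.6, -0.6, -1.4]
grip_width: 0.0234
grasp_force: 35.0
```

```bash
python3 - <<'E'
from h import *
delta([.480,.145,.2237],R_down(.8))
E
```

```text
t 5.15 pos [0.4684 0.1462 0.3169] rot [1.7989e+02 1.5000e-01 1.1300e+00] q7 -108.1 w 0.0234 F [-0.6 -0.6 -1.4]
xyz cm [1.18, 0.13, 9.32] twist [0.11, 0.15, 0.33] |tw| 0.4
```

Request:
servo_tool([
  {"xyz": [0.5,0.1,3],"twist": [0,0,0.3],"jaw": 1},
  {"xyz": [1,0.1,6],"twist": [0,0,0.3],"jaw": 1},
  {"xyz": [1,0.1,8.5],"twist": [0,0,0.3],"jaw": 1},
  {"xyz": [1,0.1,9.3],"twist": [0,0,0.3],"jaw": 1},
  {"xyz": [1,0.1,9.3],"twist": [0,0,0.3],"jaw": 1},
  {"xyz": [1,0.1,9.3],"twist": [0,0,0.3],"jaw": 1},
  {"xyz": [1,0.1,9.3],"twist": [0,0,0.3],"jaw": 1},
])

```text
time_s: 5.73
tool_pos: [0.4803, 0.1432, 0.2271]
tool_rot: [-179.9, -0.1, 0.5]
force: [0.2, 1.0, -0.3]
grip_width: 0.0229
grasp_force: 35.0
```

```bash
python3 - <<'E'
from h import *
from cell import env
import pickle
delta([.484,.145,.2237],R_down(.8))
d={n:env.read_camera(n) for n in('top','side','wrist')};pickle.dump((d,env.get_obs()),open('c2.pkl','wb'))
cr=lambda i,x,y,w,h,k:cv2.resize(i[y:y+h,x:x+w,::-1],None,fx=k,fy=k,interpolation=cv2.INTER_CUBIC)
can=np.zeros((600,800,3),np.uint8)
can[:280,:400]=cr(d['side']['img'],220,140,100,70,4)
can[:280,410:770]=cr(d['top']['img'],115,190,90,70,4)
can[285:600,:420]=cr(d['wrist']['img'],0,0,560,420,.75)
can[285:600,425:800]=cr(d['wrist']['img'],200,50,150,126,2.5)
cv2.imwrite('pics/c2.png',can)
E
```

```text
t 5.73 pos [0.4803 0.1432 0.2271] rot [-1.7995e+02 -1.2000e-01  5.0000e-01] q7 -103.8 w 0.0229 F [ 0.2  1.  -0.3]
xyz cm [0.37, -0.18, 0.34] twist [-0.05, -0.12, -0.3] |tw| 0.3
```

View pics/c2.png

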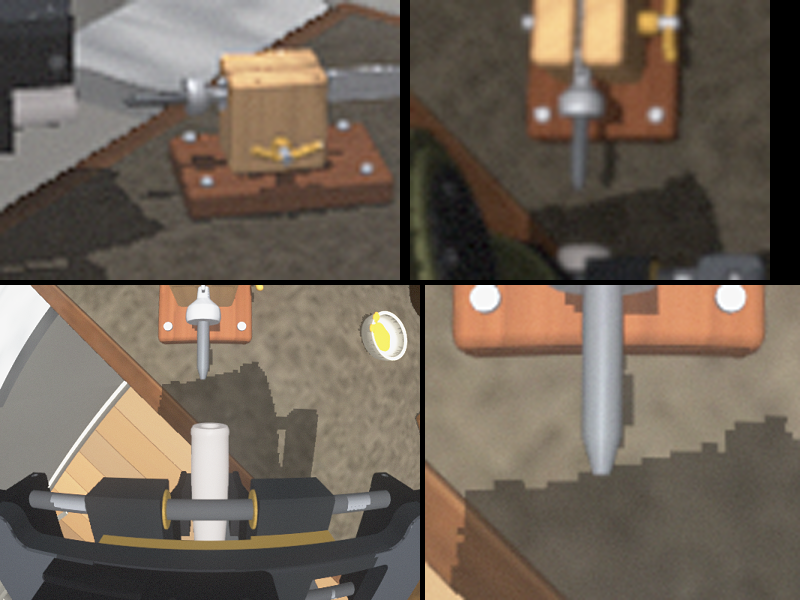

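The wrist view shows the tang tip at about (270,125), with the tang running up to (271,50). The handle's front end is centred at about (280,188), so the tang looks slightly to the left.

```bash
python3 - <<'E'
from h import *
import pickle
d,o=pickle.load(open('c2.pkl','rb'));w=d['wrist'];p,R=tool(o)
im=w['img'].astype(int)
for y in (60,75,90,100,110,118):
    r=im[y,240:300]; b=r[:,2]-r[:,0]; print(y,[ (240+i) for i in range(60) if b[i]>-2][:1],[240+i for i in range(60) if b[i]>-2][-1:])
for y in (195,205,215):
    r=im[y].min(1);i=np.where(r[220:330]>120)[0]+220;print(y,i[0],i[-1])
print('tool',p,'camC',-w['R'].T@w['t'],'axis',R[:,0])
for n,px in(('tip',(270,125.2)),('base',(271.2,50))):
    X=atz(w,px,.06,1);print(n,X,'in tool',R.T@(X-p))
for px in((280.5,189),(280.5,215)):
    X=atz(w,px,p[2]-.164+.011,1);print('handle top',X,R.T@(X-p))
print(tri((w,(270,125.2),1),(d['top'],(115+(577-410)/4,190+188/4),0)),tri((w,(270,125.2),1),(d['side'],(220+126/4,140+101/4),0)))
E
```

```text
60 [263] [277]
75 [263] [277]
90 [263] [277]
100 [263] [277]
110 [263] [277]
118 [265] [275]
195 220 305
205 220 304
215 220 304
tool [0.48011464 0.14366585 0.22723516] camC [0.55591498 0.1436779  0.20794901] axis [0.99995084 0.00960457 0.00246315]
tip [0.55586125 0.14810469 0.06      ] in tool [ 0.07537359 -0.00345497  0.16742681]
base [0.59070614 0.14790257 0.06      ] in tool [ 0.11021483 -0.00291806  0.1675118 ]
handle top [0.52932512 0.14313177 0.07423516] [0.04882607 0.00124096 0.15311901]
handle top [0.51800804 0.1430069  0.07423516] [0.03750835 0.00125708 0.15309111]
[0.5559068  0.14823307 0.05474865] [0.55707192 0.14796415 0.05906952]
```

Request:
servo_tool([
  {"xyz": [1,-0.4,0.35],"twist": [0,0,0],"jaw": 1},
  {"xyz": [1.8,-0.4,0.35],"twist": [0,0,0],"jaw": 1},
  {"xyz": [1.8,-0.4,0.35],"twist": [0,0,0],"jaw": 1},
  {"xyz": [1.8,-0.4,0.35],"twist": [0,0,0],"jaw": 1},
  {"xyz": [1.8,-0.4,0.35],"twist": [0,0,0],"jaw": 1},
])

```text
time_s: 6.3
tool_pos: [0.4973, 0.1475, 0.2224]
tool_rot: [180.0, 0.0, 0.5]
force: [-0.5, -0.3, -0.8]
grip_width: 0.0235
grasp_force: 35.0
```

```bash
python3 - <<'E'
from h import *
delta([.506,.148,.2237],R_down(.5))
E
```

```text
t 6.3 pos [0.4973 0.1475 0.2224] rot [1.8e+02 1.0e-02 5.3e-01] q7 -102.5 w 0.0235 F [-0.5 -0.3 -0.8]
xyz cm [0.87, -0.04, -0.13] twist [0.0, 0.01, 0.03] |tw| 0.0
```

Request:
servo_tool([
  {"xyz": [0.3,0,-0.12],"twist": [0,0,0],"jaw": 1},
  {"xyz": [0.6,0,-0.12],"twist": [0,0,0],"jaw": 1},
  {"xyz": [0.8,0,-0.12],"twist": [0,0,0],"jaw": 1},
  {"xyz": [1.0,0,-0.12],"twist": [0,0,0],"jaw": 1},
  {"xyz": [1.2,0,-0.12],"twist": [0,0,0],"jaw": 1},
  {"xyz": [1.2,0,-0.12],"twist": [0,0,0],"jaw": 1},
  {"xyz": [1.2,0,-0.12],"twist": [0,0,0],"jaw": 1},
])

```text
time_s: 6.88
tool_pos: [0.5095, 0.1477, 0.2234]
tool_rot: [180.0, 0.0, 0.5]
force: [-0.7, 0.3, -0.3]
grip_width: 0.0232
grasp_force: 35.0
```

Request:
servo_tool([
  {"xyz": [0.15,0,0],"twist": [0,0,0],"jaw": 1},
  {"xyz": [0.3,0,0],"twist": [0,0,0],"jaw": 1},
  {"xyz": [0.45,0,0],"twist": [0,0,0],"jaw": 1},
  {"xyz": [0.45,0,0],"twist": [0,0,0],"jaw": 1},
])

```text
time_s: 7.22
tool_pos: [0.5143, 0.1478, 0.2235]
tool_rot: [-180.0, -0.0, 0.5]
force: [0.4, 0.7, -0.5]
grip_width: 0.023
grasp_force: 35.0
```

Request:
servo_tool([
  {"xyz": [0.15,0,0],"twist": [0,0,0],"jaw": 1},
  {"xyz": [0.3,0,0],"twist": [0,0,0],"jaw": 1},
  {"xyz": [0.45,0,0],"twist": [0,0,0],"jaw": 1},
  {"xyz": [0.45,0,0],"twist": [0,0,0],"jaw": 1},
])

```text
time_s: 7.55
tool_pos: [0.5188, 0.1479, 0.2235]
tool_rot: [-180.0, -0.0, 0.5]
force: [-0.4, -0.8, -0.4]
grip_width: 0.0229
grasp_force: 35.0
```

Request:
servo_tool([
  {"xyz": [0.2,0,0],"twist": [0,0,0],"jaw": 1},
  {"xyz": [0.4,0,0],"twist": [0,0,0],"jaw": 1},
  {"xyz": [0.6,0,0],"twist": [0,0,0],"jaw": 1},
  {"xyz": [0.6,0,0],"twist": [0,0,0],"jaw": 1},
])

```text
time_s: 7.88
tool_pos: [0.5249, 0.1479, 0.2235]
tool_rot: [180.0, -0.0, 0.5]
force: [0.1, -0.2, -1.5]
grip_width: 0.0233
grasp_force: 35.0
```

```bash
python3 - <<'E'
from h import *
from cell import env
import pickle
delta([.546,.148,.2237],R_down(.5));print(env.get_obs()['wrist_torque'])
w=env.read_camera('wrist');pickle.dump((w,env.get_obs()),open('c3.pkl','wb'))
cv2.imwrite('pics/c3.png',cv2.resize(w['img'][0:260,160:400,::-1],None,fx=2.3,fy=2.3,interpolation=cv2.INTER_CUBIC))
E
```

```text
t 7.88 pos [0.5249 0.1479 0.2235] rot [ 1.8e+02 -3.0e-02  5.4e-01] q7 -100.4 w 0.0233 F [ 0.1 -0.2 -1.5]
xyz cm [2.11, 0.01, -0.01] twist [0.0, -0.03, 0.04] |tw| 0.0
[-0.03580405  0.19144339 -0.04321006]
```

View pics/c3.png

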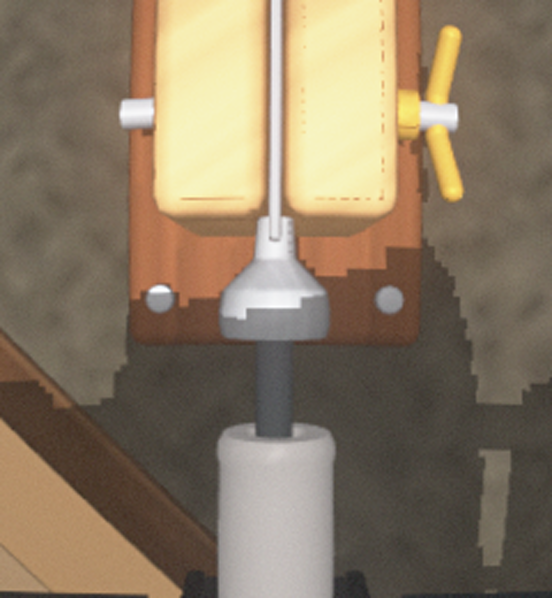

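The tang (275,390 in the crop) is inside the hole end and well centred on the handle (275,450), so this end has the hole. I'll slide on.

Request:
servo_tool([
  {"xyz": [0.2,0,0],"twist": [0,0,0],"jaw": 1},
  {"xyz": [0.4,0,0],"twist": [0,0,0],"jaw": 1},
  {"xyz": [0.6,0,0],"twist": [0,0,0],"jaw": 1},
  {"xyz": [0.8,0,0],"twist": [0,0,0],"jaw": 1},
  {"xyz": [1.0,0,0],"twist": [0,0,0],"jaw": 1},
  {"xyz": [1.2,0,0],"twist": [0,0,0],"jaw": 1},
  {"xyz": [1.2,0,0],"twist": [0,0,0],"jaw": 1},
])

```text
time_s: 8.52
tool_pos: [0.5369, 0.148, 0.2235]
tool_rot: [180.0, -0.0, 0.5]
force: [0.5, -0.6, -0.1]
grip_width: 0.023
grasp_force: 35.0
```

Request:
servo_tool([
  {"xyz": [0.15,0,0],"twist": [0,0,0],"jaw": 1},
  {"xyz": [0.3,0,0],"twist": [0,0,0],"jaw": 1},
  {"xyz": [0.45,0,0],"twist": [0,0,0],"jaw": 1},
  {"xyz": [0.6,0,0],"twist": [0,0,0],"jaw": 1},
  {"xyz": [0.6,0,0],"twist": [0,0,0],"jaw": 1},
])

```text
time_s: 8.93
tool_pos: [0.5428, 0.1481, 0.2236]
tool_rot: [-180.0, -0.0, 0.5]
force: [-0.1, -0.5, -0.5]
grip_width: 0.0232
grasp_force: 35.0
```

Now 1 mm at a time to contact.

Request:
servo_tool([
  {"xyz": [0.1,0,0],"twist": [0,0,0],"jaw": 1},
  {"xyz": [0.2,0,0],"twist": [0,0,0],"jaw": 1},
  {"xyz": [0.2,0,0],"twist": [0,0,0],"jaw": 1},
])

```text
time_s: 9.18
tool_pos: [0.5439, 0.1482, 0.2232]
tool_rot: [180.0, 0.1, 0.6]
force: [-2.0, -0.4, -1.0]
grip_width: 0.0234
grasp_force: 35.0
```

Request:
servo_tool([
  {"xyz": [0.1,0,0],"twist": [0,0,0],"jaw": 1},
  {"xyz": [0.1,0,0],"twist": [0,0,0],"jaw": 1},
  {"xyz": [0.15,0,0],"twist": [0,0,0],"jaw": 1},
  {"xyz": [0.15,0,0],"twist": [0,0,0],"jaw": 1},
  {"xyz": [0.15,0,0],"twist": [0,0,0],"jaw": 1},
])

```text
time_s: 9.6
tool_pos: [0.5444, 0.1482, 0.2228]
tool_rot: [180.0, 0.3, 0.6]
force: [-5.7, -0.5, 2.6]
grip_width: 0.0231
grasp_force: 35.0
```

```bash
python3 - <<'E'
from h import *
from cell import env
delta([.46,.148,.2237],R_down(.5));print(env.get_obs()['wrist_torque'])
w=env.read_camera('wrist')
cv2.imwrite('pics/c4.png',cv2.resize(w['img'][60:260,180:380,::-1],None,fx=2.8,fy=2.8,interpolation=cv2.INTER_CUBIC))
E
```

```text
t 9.6 pos [0.5444 0.1482 0.2228] rot [179.98   0.29   0.57] q7 -99.0 w 0.0231 F [-5.7 -0.5  2.6]
xyz cm [-8.44, -0.06, -0.05] twist [0.02, 0.29, 0.07] |tw| 0.3
[-0.12708894  1.47663711  0.00999487]
```

View pics/c4.png

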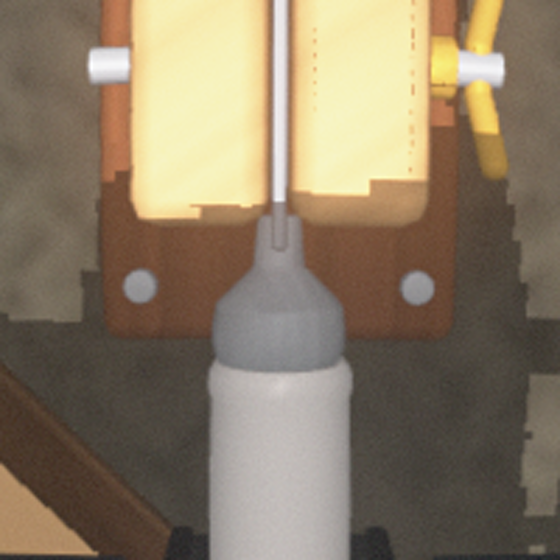

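The handle end is flush with the shoulder (280,365 in the crop), with no gap and a 6 N push. I'll draw it off.

Request:
servo_tool([
  {"xyz": [-0.2,0,0],"twist": [0,0,0],"jaw": 1},
  {"xyz": [-0.7,0,0],"twist": [0,0,0],"jaw": 1},
  {"xyz": [-1.5,0,0],"twist": [0,0,0],"jaw": 1},
  {"xyz": [-2.5,0,0],"twist": [0,0,0],"jaw": 1},
  {"xyz": [-3.5,0,0],"twist": [0,0,0],"jaw": 1},
  {"xyz": [-4.5,0,0],"twist": [0,0,0],"jaw": 1},
  {"xyz": [-5.5,0,0],"twist": [0,0,0],"jaw": 1},
  {"xyz": [-6.5,0,0],"twist": [0,0,0],"jaw": 1},
  {"xyz": [-7.2,0,0],"twist": [0,0,0],"jaw": 1},
  {"xyz": [-7.2,0,0],"twist": [0,0,0],"jaw": 1},
])

```text
time_s: 10.48
tool_pos: [0.4723, 0.1475, 0.2233]
tool_rot: [-180.0, 0.1, 0.6]
force: [1.1, -0.2, -1.3]
grip_width: 0.0229
grasp_force: 35.0
```

Request:
servo_tool([
  {"xyz": [-0.5,0,-2],"twist": [0,0,0],"jaw": 1},
  {"xyz": [-1,0,-5],"twist": [0,0,0],"jaw": 1},
  {"xyz": [-1,0,-8],"twist": [0,0,0],"jaw": 1},
  {"xyz": [-1,0,-11],"twist": [0,0,0],"jaw": 1},
  {"xyz": [-1,0,-14],"twist": [0,6,0],"jaw": 1},
  {"xyz": [-1,0,-15],"twist": [0,12,0],"jaw": 1},
  {"xyz": [-1,0,-15],"twist": [0,18,0],"jaw": 1},
  {"xyz": [-1,0,-15],"twist": [0,24,0],"jaw": 1},
  {"xyz": [-1,0,-15],"twist": [0,30,0],"jaw": 1},
  {"xyz": [-1,0,-15],"twist": [0,30,0],"jaw": 1},
])

```text
time_s: 11.32
tool_pos: [0.4628, 0.1474, 0.3733]
tool_rot: [-180.0, -30.2, 0.6]
force: [0.6, -0.1, -1.5]
grip_width: 0.0228
grasp_force: 35.0
```

```bash
cat > u.py <<'E'
from h import *
from cell import env
R=np.column_stack([[0,0,1],[0,-1,0],[1,0,0]]).astype(float)
delta([.46,.148,.36],R);print(env.get_obs()['qpos'].round(1))
E
python3 u.py
```

```text
t 11.32 pos [0.4628 0.1474 0.3733] rot [-179.95  -30.17    0.63] q7 -130.2 w 0.0228 F [ 0.6 -0.1 -1.5]
xyz cm [-0.91, -0.06, 1.01] twist [-0.61, 59.83, 0.3] |tw| 59.8
[ -47.9  -12.4   20.   121.2   24.6   45.4 -130.2]
```

```bash
cat > u.py <<'E'
from h import *
from cell import env
import sys
p=list(map(float,sys.argv[1:4]));t,az=map(float,sys.argv[4:6])
R=Ro.from_euler('z',az,degrees=True).as_matrix()@Ro.from_euler('y',-t,degrees=True).as_matrix()@R_down(0)
delta(p,R);print(env.get_obs()['qpos'].round(1))
E
python3 u.py .58 .15 .38 50 10
```

```text
t 11.32 pos [0.4628 0.1474 0.3733] rot [-179.95  -30.17    0.63] q7 -130.2 w 0.0228 F [ 0.6 -0.1 -1.5]
xyz cm [10.47, -0.13, 5.31] twist [6.02, 19.78, -7.21] |tw| 21.9
[ -47.9  -12.4   20.   121.2   24.6   45.4 -130.2]
```

Request:
servo_tool([
  {"xyz": [2,0,1],"twist": [0,0,0],"jaw": 1},
  {"xyz": [4,0,2],"twist": [1,4,-1],"jaw": 1},
  {"xyz": [6,0,3],"twist": [2,8,-2],"jaw": 1},
  {"xyz": [8,0,4],"twist": [4,12,-4],"jaw": 1},
  {"xyz": [10,0,5],"twist": [5,16,-6],"jaw": 1},
  {"xyz": [10.5,0,5.3],"twist": [6,20,-7],"jaw": 1},
  {"xyz": [10.5,0,5.3],"twist": [6,20,-7],"jaw": 1},
  {"xyz": [10.5,0,5.3],"twist": [6,20,-7],"jaw": 1},
])

```text
time_s: 11.98
tool_pos: [0.5814, 0.1478, 0.379]
tool_rot: [-180.0, -49.8, 9.6]
force: [0.2, 0.9, -1.0]
grip_width: 0.023
grasp_force: 35.0
```

```bash
python3 u.py .60 .15 .38 90 14
```

```text
t 11.98 pos [0.5814 0.1478 0.379 ] rot [-179.99  -49.76    9.57] q7 -122.3 w 0.023 F [ 0.2  0.9 -1. ]
xyz cm [1.29, 0.09, 1.36] twist [4.24, 40.22, -1.56] |tw| 40.5
[ -45.9   -2.    26.6  116.9   27.7   17.4 -122.3]
```

```bash
python3 u.py .60 .15 .60 60 14
```

```text
t 11.98 pos [0.5814 0.1478 0.379 ] rot [-179.99  -49.76    9.57] q7 -122.3 w 0.023 F [ 0.2  0.9 -1. ]
xyz cm [18.08, 0.09, -12.85] twist [3.62, 10.23, -2.56] |tw| 11.1
[ -45.9   -2.    26.6  116.9   27.7   17.4 -122.3]
```

Request:
servo_tool([
  {"xyz": [2,0,-1.4],"twist": [0,0,0],"jaw": 1},
  {"xyz": [4,0,-2.8],"twist": [0,0,0],"jaw": 1},
  {"xyz": [6,0,-4.3],"twist": [0,0,0],"jaw": 1},
  {"xyz": [8,0,-5.7],"twist": [0,0,0],"jaw": 1},
  {"xyz": [10,0,-7.1],"twist": [0,0,0],"jaw": 1},
  {"xyz": [12,0,-8.5],"twist": [1,3,-1],"jaw": 1},
  {"xyz": [14,0,-10],"twist": [2,6,-2],"jaw": 1},
  {"xyz": [16,0,-11.4],"twist": [3,8,-2.5],"jaw": 1},
  {"xyz": [18,0,-12.8],"twist": [3.6,10,-2.5],"jaw": 1},
  {"xyz": [18,0,-12.8],"twist": [3.6,10,-2.5],"jaw": 1},
])

```text
time_s: 12.82
tool_pos: [0.5984, 0.1506, 0.607]
tool_rot: [-179.4, -60.6, 13.6]
force: [0.5, -0.0, 0.8]
grip_width: 0.023
grasp_force: 35.0
```

```bash
python3 u.py .64 .16 .62 90 14
```

```text
t 12.82 pos [0.5984 0.1506 0.607 ] rot [-179.36  -60.58   13.6 ] q7 -105.9 w 0.023 F [ 0.5 -0.   0.8]
xyz cm [3.22, 0.1, 3.07] twist [-0.23, 29.42, -0.26] |tw| 29.4
[ -49.6   -9.7   28.3   99.8   18.1   29.1 -105.9]
```

Request:
servo_tool([
  {"xyz": [1,0,1],"twist": [0,4,0],"jaw": 1},
  {"xyz": [2,0,2],"twist": [0,8,0],"jaw": 1},
  {"xyz": [3.5,0,3.5],"twist": [0,12,0],"jaw": 1},
  {"xyz": [5,0,4],"twist": [0,16,0],"jaw": 1},
  {"xyz": [6.5,0,5],"twist": [0,20,0],"jaw": 1},
  {"xyz": [7,0,5.5],"twist": [0,24,0],"jaw": 1},
  {"xyz": [7,0,6],"twist": [0,27,0],"jaw": 1},
  {"xyz": [7,0,6],"twist": [0,29,0],"jaw": 1},
  {"xyz": [7,0,6],"twist": [0,29,0],"jaw": 1},
  {"xyz": [7,0,6],"twist": [0,29,0],"jaw": 1},
])

```text
time_s: 13.65
tool_pos: [0.6776, 0.1821, 0.6731]
tool_rot: [179.8, -84.6, 15.5]
force: [0.0, -2.2, 0.3]
grip_width: 0.0228
grasp_force: 35.0
```

```bash
python3 u.py .68 .17 .64 90 14
```

```text
t 13.65 pos [0.6776 0.1821 0.6731] rot [179.85 -84.56  15.54] q7 -152.7 w 0.0228 F [ 0.  -2.2  0.3]
xyz cm [-3.31, 1.23, 0.23] twist [-1.39, 5.44, 0.08] |tw| 5.6
[ -89.3   -4.6   69.    94.4   66.7    5.9 -152.7]
```

Request:
servo_tool([
  {"xyz": [0,0,0],"twist": [0,0,0],"jaw": 1},
  {"xyz": [0,0,0],"twist": [0,0,0],"jaw": 1},
  {"xyz": [0,0,0],"twist": [0,0,0],"jaw": 1},
  {"xyz": [0,0,0],"twist": [0,0,0],"jaw": 1},
  {"xyz": [0,0,0],"twist": [0,0,0],"jaw": 1},
  {"xyz": [0,0,0],"twist": [0,0,0],"jaw": 1},
  {"xyz": [0,0,0],"twist": [0,0,0],"jaw": 1},
  {"xyz": [0,0,0],"twist": [0,0,0],"jaw": 1},
])

```text
time_s: 14.32
tool_pos: [0.6764, 0.1857, 0.6729]
tool_rot: [178.8, -84.6, 17.1]
force: [-0.1, 0.2, -1.1]
grip_width: 0.0229
grasp_force: 35.0
```

```bash
python3 - <<'E'
from h import *
from cell import env
o=env.get_obs();print(o['tool_pos'],o['tool_rot'],o['qpos'].round(1),o['joint_velocities'].round(3),o['grasp_force'])
w=env.read_camera('wrist')['img'];s=env.read_camera('side')['img']
can=np.hstack([w,s])[:,:,::-1];cv2.imwrite('pics/c5.png',cv2.resize(can,(800,300)))
o=env.get_obs();print(o['tool_pos'],o['tool_rot'],o['joint_velocities'].round(3))
E
```

```text
[0.67637491 0.18572872 0.67292708] [178.76874747 -84.63885245  17.0790845 ] [ -88.8   -4.5   68.3   94.5   66.5    5.6 -152.6] [-0.997  0.084  0.332 -0.221  0.098  0.077 -0.088] 35.00343151332345
[0.6761818  0.18656716 0.67293471] [178.69352558 -84.64218493  17.22513833] [-0.712 -0.036  0.266 -0.103  0.036 -0.046 -0.145]
```

View pics/c5.png

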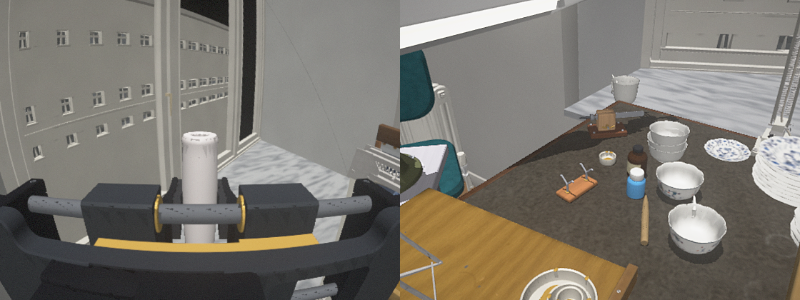

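The handle is held upright with its hole end up (wrist view, 200,140). The bystanders and rest are undisturbed. The arm is close to the q6 and q7 limits and still creeping, so I'll back off slightly and let it settle.

Request:
servo_tool([
  {"xyz": [-0.5,0,-0.5],"twist": [0,-1,0],"jaw": 1},
  {"xyz": [-1,0,-1],"twist": [0,-3,0],"jaw": 1},
  {"xyz": [-1,0,-1],"twist": [0,-3,0],"jaw": 1},
  {"xyz": [-1,0,-1],"twist": [0,-3,0],"jaw": 1},
  {"xyz": [-1,0,-1],"twist": [0,-3,0],"jaw": 1},
  {"xyz": [-1,0,-1],"twist": [0,-3,0],"jaw": 1},
  {"xyz": [-1,0,-1],"twist": [0,-3,0],"jaw": 1},
  {"xyz": [-1,0,-1],"twist": [0,-3,0],"jaw": 1},
  {"xyz": [-1,0,-1],"twist": [0,-3,0],"jaw": 1},
  {"xyz": [-1,0,-1],"twist": [0,-3,0],"jaw": 1},
])

```text
time_s: 15.25
tool_pos: [0.6656, 0.1842, 0.6639]
tool_rot: [179.1, -81.7, 16.9]
force: [0.2, -0.4, -0.6]
grip_width: 0.0236
grasp_force: 35.0
```

Request:
servo_tool([
  {"xyz": [0,0,0],"twist": [0,0,0],"jaw": 1},
  {"xyz": [0,0,0],"twist": [0,0,0],"jaw": 1},
  {"xyz": [0,0,0],"twist": [0,0,0],"jaw": 1},
  {"xyz": [0,0,0],"twist": [0,0,0],"jaw": 1},
  {"xyz": [0,0,0],"twist": [0,0,0],"jaw": 1},
  {"xyz": [0,0,0],"twist": [0,0,0],"jaw": 1},
  {"xyz": [0,0,0],"twist": [0,0,0],"jaw": 1},
  {"xyz": [0,0,0],"twist": [0,0,0],"jaw": 1},
  {"xyz": [0,0,0],"twist": [0,0,0],"jaw": 1},
  {"xyz": [0,0,0],"twist": [0,0,0],"jaw": 1},
])

```text
time_s: 16.08
tool_pos: [0.6656, 0.1842, 0.664]
tool_rot: [179.2, -81.6, 16.8]
force: [-0.2, 0.1, -1.1]
grip_width: 0.0232
grasp_force: 35.0
```

```bash
python3 - <<'E'
from cell import env
o=env.get_obs();print(o['tool_pos'],o['tool_rot'],o['qpos'].round(1),o['joint_velocities'].round(2),o['grasp_force'],o['force'])
E
```

```text
[0.66555102 0.18419121 0.66395458] [179.20432172 -81.64847453  16.77250766] [ -92.1   -8.9   67.9   95.6   62.7   10.7 -145.2] [ 0.   -0.05  0.05  0.05  0.02 -0.06  0.02] 35.00332434239681 [-0.24487725  0.10805865 -1.09534365]
```

```bash
python3 -c "
from cell import env
print(env.sign_off())"
```

```text
the job is handed in; nothing more can be done
None
```

I've handed the job in: the first end tried was the hole end, the handle went home on the shoulder with about a 6 N push, and it is now drawn off and held still, hole up (about 8° off vertical), roughly 0.7 m above the bench; the judge's verdict was not shown.

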